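# Clock a keyed coupling hub onto a gearmotor shaft

### The arm

A 6-joint arm with a two-finger parallel gripper is mounted at the origin on the work surface. World frame = base frame: x ahead of the robot, y to its left, z up, the work surface at z = 0. Lengths are in mm, angles in rad, forces in N, time in s.
With the tool pointing down it reaches from about 250 to 850 mm from the base axis. Payload 12.5 kg.
Tool frame: the origin (TCP) lies at the very end of the fingers, on their centre line; the grasp point (between the pads) lies r.grasp_offset behind it (r.grasp_offset is the distance from the TCP to the grasp point, in mm); z points along the fingers, y is the line along which they close (so a half turn about z gives the same grasp; the last joint's range is limited). The gripper opens to 93 mm and grips with 3 to 60 N. Pads are 15 mm wide; open, the fingers measure 128 mm over their backs; the gripper's body (75 mm by 188 mm) begins 65 mm behind the grasp point.
Start: joints at [1.159, 0.351, 1.652, -0, 1.139, -0.085], TCP at [176.526, 520.887, 218.633] pointing down, gripper open.
Joint ranges: [-2.75, 2.75], [-0.79, 2.1], [0.01, 2.65], [-1.57, 4.71], [0.07, 3.14], [-2.87, 2.87]. Speed limits (rad/s): [2.22, 2.22, 2.79, 3.14, 3.14, 3.14].

### API

Orientations are given as a unit quaternion [x, y, z, w].
In Python, from station import get_obs, imaging, workorder, finder, r gives the robot as it stands.
- The arm moves only by the tool arm_command, never from a script. Its argument "rows" is a list of rows, each an object of numbers: "tx", "ty", "tz": the shift along the tool's x, y, z in m; "yaw": the turn about the tool's z in degrees. A call has exactly 5 rows; each row shifts and turns the commanded pose from where the row before left it, along the tool's axes as they then stand; what a row does not reach is not made up. A row lasts 1/8 s, in which the tool goes at most 62.5 mm and 10.7 degrees, less where a joint would pass 70% of its speed; a pose out of reach is approached as far as the arm can. A call with a gripper value outside its range is refused whole. "grip" is the opening, from 0 (shut) to 1 (fully open), set as the call begins (left out, the last holds). The fingers move at their own pace and stop on an object; "force" is the grip in N (left out, the last holds). Time passes only in rows, so rows that do not move let the fingers close, or fill a call up. It gives the time, the measured TCP pose, the force, the opening and the grip force at its end, in the units of the state.
- get_obs(): the state, without advancing time (a new reading comes with each control period).
- imaging.camera(name): name is "side" or "top" or "wrist"; returns the picture (400x640x3 uint8, red, green, blue); there is no depth.
- imaging.camera_model(name): a dict with "camera_matrix" (3x3 intrinsics, pixels), "position" and "orientation" of the camera in the world; the wrist camera has in their place "tool_from_camera" (4x4, takes a point from camera to tool coordinates, whose origin is the TCP and whose axes are the flange's). Camera axes: x right, y down, z forward; pixel columns grow to the right and rows downward; lengths in mm; the calibration is good to about 2 mm. The wrist camera is an equidistant fisheye: a pixel r from the principal point sees the ray r / f radians off the axis. A picture is of the moment at which its call begins: read the wrist's pose just before it. camera_model takes no time and is no camera call.
- workorder.job_done(): hands the job in; it is judged then, once.
Trained networks look in the newest picture that a camera, given by its name, has taken for a name from the list of things; names that differ only in an ending like _2 or _b are one class to them, and where a whole thing is asked for, a point or a joint stands for the part that bears it (a point fixed in the world has none). Each returns a list of dicts, best first, with "confidence" (0 to 1); they miss things now and then, are a little off and sometimes report something else, mostly with a low value. They report only what shows in the picture. A call takes as long as a camera call.
- finder.masks_of(camera, thing): "mask" (400x640 bool, what is visible of it) and "box" ([centre column, centre row, width, height] in pixels, round what is visible of it).
- finder.pinpoint(camera, thing): "uv" ([column, row] in pixels: a listed point, or the origin of a listed thing).
The state is a dict: "clock": time; "joint_pos": joint angles; "joint_vel": joint speeds; "joint_efforts": joint torques, N m; "position": TCP position; "ee_rot": TCP orientation; "ft_force": force on the tool from outside, world axes, zero at the start; "wrist_torque": the same for the moment, N m; "gripper_width": opening from 0.0 (shut) to 1.0 (fully open); "gripper_force": force on a finger pad.
Only numpy, scipy, OpenCV 4.12 (cv2) and the standard library are available. Lean on these libraries where they do the work, as an engineer would, in place of code of your own. Each camera call takes 0.05 s, during which the arm holds its last target. There are 200 camera calls.

### The job

Fit the flanged aluminium coupling hub, flange down, on the gearmotor's upright output shaft: slip its bore over the shaft, turn it with light pressure until its inner tab drops into the shaft's keyway, and settle it fully home on the shoulder. Do not drop it or force it on the way down (no more than about 40 N until it is home), leave the bearing, spray can and bobbin alone, and let go of the hub.

Things in the scene. Friction and masses are not known exactly. Their poses are not given: they have to be found in the camera images.
- hub: Aluminium coupling hub, loose, 0.3 to 0.5 kg, standing on its flange: flange 70 mm across, 12 mm thick; above it a round barrel 46 mm across (24 small facets), up to 50 mm height: grip the barrel. Through bore 29.8 mm across; mouth below tapers out to 38 mm. Origin: centre of the underside; z up along the bore; x points to its inner tab, also shown by a red mark on the top rim.
- tab (a point): Middle of the underside of the brass tab inside the hub's bore, 27 mm above the hub's underside. The tab is 8 mm wide, 14 mm tall and stands 5.4 mm into the bore (to 9.5 mm from the axis), on the hub's +x side.
- gearmotor: Grey worm geared motor, fixed, base plate 150 x 150 mm, gearbox 100 mm high, upright steel output shaft in its middle. The ribbed motor (114 mm across, to 250 mm from the shaft axis, terminal box on top to 141 mm height) sticks out along its +x. Origin: on the bench below the shaft axis; z up. The shaft does not turn (self-locking worm).
- seat (a point): Centre of the flat shoulder (50 mm across) round the foot of the gearmotor's shaft, 116 mm above the bench, on the shaft axis: the hub's underside rests here when fully home. With the tab not in the keyway the hub stands 15 mm too high.
- shaft_end (a point): Centre of the flat upper end of the shaft, 28 mm across, 42 mm above the shoulder. One keyway 9.5 mm wide and 24 mm long, floor 8.5 mm from the axis, opens at this end. Its direction is not measured: anywhere within 1.2 rad either side of the gearmotor's +x (x here too). Elsewhere the tab rests on the end face. Play 1.8 mm in the bore, 1.5 mm in the keyway (about 0.05 rad either way).
- bearing: Bystander: steel bearing ring 72 mm across, bore 35 mm, 17 mm high, flat on the bench, 0.28 kg. Origin: centre of the underside.
- spray_can: Bystander: red spray can standing upright, 52 mm across, 170 mm high, 0.3 kg. Origin: centre of the underside.
- bobbin: Bystander: copper-coloured winding bobbin standing upright, 48 mm across, 45 mm high, 0.25 kg. Origin: centre of the underside.

How it is judged:
By the outcome, as a careful person would: the job done as asked, in the order asked, and still so for the second after the job is handed in, with the robot touching nothing.
It also fails if it takes over 72 s, if anything falls off the work surface, if the arm or the gripper's body presses on something with over 40 N, if the wrist force passes 120 N, or if a joint passes its speed limit or range.

## Working session

There is one attempt and no reset: what is moved stays moved. The work goes in short steps, Python scripts to look and compute and a tool call to move; the robot and the scene stay as the last step left them, time stands still between calls to the robot, and variables do not carry over. Pictures are saved under pics/ and viewed, at most 10 in all, crops included, and the job is handed in when it is done.

Besides the shell and the picture viewer there is one more tool, called after "Request:" as name([rows], argument=value, ...), one row to a line, values as JSON. arm_command: Moves the arm, as the interface text tells. Its arguments: {"type":"object","properties":{"rows":{"type":"array","items":{"type":"object","properties":{"tx":{"type":"number"},"ty":{"type":"number"},"tz":{"type":"number"},"yaw":{"type":"number"}}}},"grip":{"type":"number"},"force":{"type":"number"}},"required":["rows"]}

```bash
mkdir -p pics; ls; cat > h.py <<'E'
import numpy as np, cv2
from scipy.spatial.transform import Rotation as R
from station import get_obs, imaging, workorder, finder, r
def ray(cam,uv,obs=None):
    m=imaging.camera_model(cam);K=np.array(m["camera_matrix"]);u=np.array(uv,float)
    if cam=="wrist":
        d=(u-K[:2,2])/np.array([K[0,0],K[1,1]]);t=np.linalg.norm(d)+1e-12
        v=np.r_[np.sin(t)*d/t,np.cos(t)];T=np.array(m["tool_from_camera"])
        Rt=R.from_quat(obs["ee_rot"]).as_matrix()
        return Rt@T[:3,3]+np.array(obs["position"]),Rt@T[:3,:3]@v
    v=np.linalg.solve(K,np.r_[u,1]);return np.array(m["position"],float),R.from_quat(m["orientation"]).apply(v)
def atz(cam,uv,z,obs=None):
    p,v=ray(cam,uv,obs);return p+v*(z-p[2])/v[2]
def tri(rs):
    A=0;b=0
    for p,v in rs:
        v=v/np.linalg.norm(v);P=np.eye(3)-np.outer(v,v);A=A+P;b=b+P@p
    return np.linalg.solve(A,b)
E
python3 - <<'E'
from h import *
np.set_printoptions(precision=1,suppress=True)
print(r.grasp_offset,get_obs())
Z=dict(hub=0,seat=116,shaft_end=158,gearmotor=0,bearing=0,spray_can=0,bobbin=0,tab=27)
for c in ["top","side","wrist"]:
    o=get_obs();im=imaging.camera(c);cv2.imwrite(f"pics/{c}0.png",im[:,:,::-1])
    print(c,imaging.camera_model(c))
    for n,z in Z.items():
        for d in finder.pinpoint(c,n)[:2]:print(n,np.array(d["uv"]),round(d["confidence"],2),atz(c,d["uv"],z,o))
E
```

```text
pics
18.8 {'clock': 0.0, 'joint_pos': array([ 1.2,  0.4,  1.7, -0. ,  1.1, -0.1]), 'joint_vel': array([-0., -0.,  0.,  0., -0., -0.]), 'joint_efforts': array([  0. , -49.7, -28.5,   0.1,   0. ,  -0. ]), 'position': array([176.4, 520.6, 218.1]), 'ee_rot': array([ 0.2,  1. , -0. , -0. ]), 'ft_force': array([-0.3,  0.6, -0.5]), 'wrist_torque': array([ 0.,  0., -0.]), 'gripper_force': 0.0, 'gripper_width': 1.0044551103768162}
top {'camera_matrix': array([[463.2,   0. , 323. ],
       [  0. , 463.2, 196.8],
       [  0. ,   0. ,   1. ]]), 'position': array([ 406.5,  -13.6, 1169. ]), 'orientation': array([ 0.7, -0.7,  0.1, -0.1])}
hub [215.2 233.3] 0.82 [496.6 273.5   0. ]
seat [341.5 235.7] 0.79 [485.7 -42.8 116. ]
seat [197.4 162.8] 0.49 [651.8 294.9 116. ]
shaft_end [343.3 232.9] 0.98 [488.7 -45.5 158. ]
gearmotor [342.6 241.2] 0.67 [480.6 -48.9   0. ]
bearing [418.6 223.4] 0.64 [ 527.9 -240.6    0. ]
spray_can [196.5 160.8] 0.63 [684.2 331.6   0. ]
spray_can [212.6 229. ] 0.32 [507.4 280.7   0. ]
bobbin [447.9 175.5] 0.58 [ 652.2 -318.     0. ]
tab [210.1 228.7] 0.96 [505.8 280.1  27. 
[... 312 characters left out ...]
84.4] 0.9 [490.3 -50.9 158. ]
gearmotor [358.5 241.7] 0.96 [484.1 -37.1   0. ]
bearing [353.2 183.8] 0.52 [ 525. -243.    0.]
spray_can [220.1 374.3] 0.81 [682.1 325.8   0. ]
bobbin [309.2 158.4] 0.54 [ 664.  -333.1    0. ]
tab [320.2 361.4] 0.71 [510.8 282.3  27. ]
wrist {'camera_matrix': array([[309.7,   0. , 324.3],
       [  0. , 309.7, 201.2],
       [  0. ,   0. ,   1. ]]), 'tool_from_camera': array([[  -0. ,   -1. ,   -0.3,   85.5],
       [   1. ,   -0. ,   -0. ,    0.6],
       [  -0. ,   -0.3,    1. , -166.2],
       [   0. ,    0. ,    0. ,    1. ]])}
hub [258.3 375.8] 0.61 [495.2 283.    0. ]
bobbin [261.3 393.3] 0.27 [548.8 263.1   0. ]
tab [262.3 391.4] 0.83 [511.8 287.8  27. ]
```

```bash
cd pics; python3 -c "
import cv2,numpy as np
a=[cv2.imread(c+'0.png') for c in ('top','side')]
cv2.imwrite('both.png',cv2.resize(np.vstack(a),(480,600)))"
```

```text
(no output)
```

View pics/top0.png

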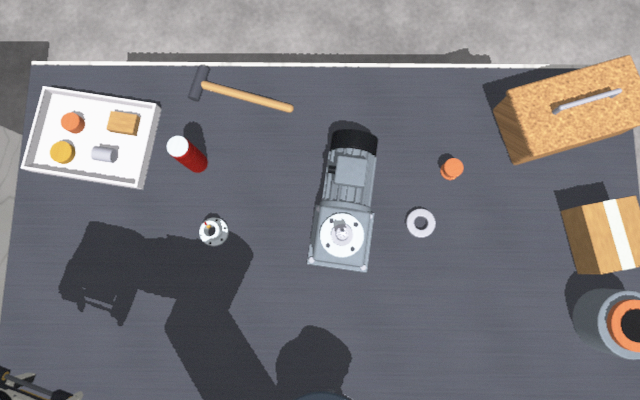

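View pics/side0.png

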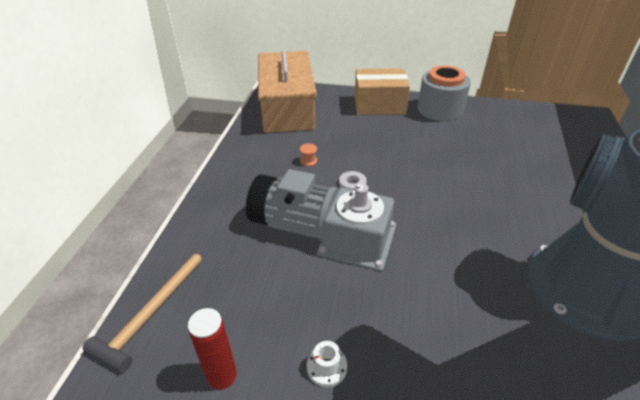

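Top view: hub at about (213,232) with its red mark to the upper left, and the shaft at (342,235) with the motor pointing up the image (+x). The side view agrees. Next I fly over the shaft to see the keyway.

```bash
cat >> h.py <<'E'
np.set_printoptions(precision=2,suppress=True)
def yawof(o):
    x=R.from_quat(o["ee_rot"]).as_matrix()[:,0];return np.arctan2(x[1],x[0])
def totool(o,target):
    return R.from_quat(o["ee_rot"]).as_matrix().T@(np.array(target)-o["position"])
E
python3 - <<'E'
from h import *
o=get_obs();print(R.from_quat(o["ee_rot"]).as_matrix(),yawof(o))
m={}
for c in ("top","side"):
    imaging.camera(c)
    for n in ("shaft_end","hub","tab","seat"):
        m.setdefault(n,[]).append(ray(c,finder.pinpoint(c,n)[0]["uv"]))
for n in m: print(n,tri(m[n]))
k=imaging.camera("top");d=finder.masks_of("top","gearmotor")[0]
v,u=np.nonzero(d["mask"]);print(d["box"],cv2.minAreaRect(np.c_[u,v].astype(np.float32)))
T=np.array(imaging.camera_model("wrist")["tool_from_camera"]);print(T)
# tcp so that camera axis point hits shaft end: axis at depth
for tz in (200,220,260):
    p0=T[:3,3];v=T[:3,2]
    q=p0+v*((tz-158)-p0[2])/v[2]
    Rt=R.from_quat(o["ee_rot"]).as_matrix();s=np.array([488,-46,158]);tcp=s-Rt@q
    print(tz,q,tcp,totool(o,tcp))
E
```

```text
[[-0.95  0.32 -0.  ]
 [ 0.32  0.95  0.  ]
 [ 0.    0.   -1.  ]] 2.814712576099684
shaft_end [489.54 -45.05 159.14]
hub [500.87 278.04   3.04]
tab [507.58 283.01  21.89]
seat [487.6  -41.93 114.32]
[344.3, 202.5, 68.0, 143.7] ((345.6400146484375, 198.51998901367188), (61.376869201660156, 140.5728302001953), 8.130102157592773)
[[  -0.     -0.95   -0.3    85.48]
 [   1.     -0.     -0.      0.58]
 [  -0.     -0.3     0.95 -166.24]
 [   0.      0.      0.      1.  ]]
200 [19.68  0.56 42.  ] [506.45 -52.85 200.  ] [-496.67 -437.44   18.61]
220 [13.36  0.56 62.  ] [500.47 -50.82 220.  ] [-490.35 -437.43   -1.39]
260 [  0.72   0.55 102.  ] [488.5  -46.76 260.  ] [-477.71 -437.43  -41.39]
```

Request:
arm_command([
  {"tx":-0.034,"ty":-0.029},
  {"tx":-0.034,"ty":-0.029},
  {"tx":-0.034,"ty":-0.029},
  {"tx":-0.034,"ty":-0.029},
  {"tx":-0.034,"ty":-0.029},
])

```text
schema error: expected keys tx, ty, tz, yaw
```

Request:
arm_command([
  {"tx":-0.034,"ty":-0.029},
  {"tx":-0.034,"ty":-0.029},
  {"tx":-0.034,"ty":-0.029},
  {"tx":-0.034,"ty":-0.029},
  {"tx":-0.034,"ty":-0.029},
])

```text
schema error: expected keys tx, ty, tz, yaw
```

Request:
arm_command([
  {"tx":-0.034,"ty":-0.029},
  {"tx":-0.034,"ty":-0.029},
  {"tx":-0.034,"ty":-0.029},
  {"tx":-0.034,"ty":-0.029},
  {},
])

```text
schema error: expected keys tx, ty, tz, yaw
```

```bash
cat > look.py <<'E'
from h import *
import sys
o=get_obs();im=imaging.camera("wrist");print(o["position"],yawof(o),o["joint_pos"],o["clock"])
n=sys.argv[1];z={}
for t in sys.argv[2:]:
    t,z=t.split("=");
    for d in finder.pinpoint("wrist",t)[:1]:print(t,np.array(d["uv"]),round(d["confidence"],2),atz("wrist",d["uv"],float(z),o));c=d["uv"]
np.savez("pics/%s.npz"%n,im=im,c=c,pos=o["position"],q=o["ee_rot"])
x,y=[int(round(a)) for a in c];h=45
y0,x0=max(y-h,0),max(x-h,0);print("crop",x0,y0,"scale 6")
cv2.imwrite("pics/%s.png"%n,cv2.resize(im[y0:y+h,x0:x+h,::-1],None,fx=6,fy=6,interpolation=cv2.INTER_CUBIC))
E
python3 look.py shaft gearmotor=0 seat=116 shaft_end=158
```

```text
[176.53 520.88 218.62] 2.814835466599981 [ 1.16  0.35  1.65 -0.    1.14 -0.08] 1.95Traceback (most recent call last):
  File "look.py", line 8, in <module>
    np.savez("pics/%s.npz"%n,im=im,c=c,pos=o["position"],q=o["ee_rot"])
                                     ^
NameError: name 'c' is not defined
```

All four keys are needed in each row.

Request:
arm_command([
  {"tx":-0.034,"ty":-0.029,"tz":0,"yaw":0},
  {"tx":-0.034,"ty":-0.029,"tz":0,"yaw":0},
  {"tx":-0.034,"ty":-0.029,"tz":0,"yaw":0},
  {"tx":-0.034,"ty":-0.029,"tz":0,"yaw":0},
  {"tx":-0.034,"ty":-0.029,"tz":0,"yaw":0},
])

```text
clock: 2.78
position: [291.6, 327.8, 218.8]
ee_rot: [0.163, 0.987, 0.0, 0.0]
ft_force: [0.4, 0.6, 0.8]
gripper_width: 1.0
gripper_force: 0.0
```

Request:
arm_command([
  {"tx":-0.034,"ty":-0.029,"tz":0,"yaw":0},
  {"tx":-0.034,"ty":-0.029,"tz":0,"yaw":0},
  {"tx":-0.034,"ty":-0.029,"tz":0,"yaw":0},
  {"tx":-0.034,"ty":-0.029,"tz":0,"yaw":0},
  {"tx":-0.034,"ty":-0.029,"tz":0,"yaw":0},
])

```text
clock: 3.4
position: [406.1, 135.7, 218.8]
ee_rot: [0.163, 0.987, 0.0, 0.0]
ft_force: [0.7, 0.2, 0.6]
gripper_width: 1.002
gripper_force: 0.0
```

Request:
arm_command([
  {"tx":-0.034,"ty":-0.029,"tz":0,"yaw":0},
  {"tx":-0.034,"ty":-0.029,"tz":0,"yaw":0},
  {"tx":-0.034,"ty":-0.029,"tz":0,"yaw":0},
  {"tx":-0.034,"ty":-0.029,"tz":0,"yaw":0},
  {"tx":-0.034,"ty":-0.029,"tz":0,"yaw":0},
])

```text
clock: 4.03
position: [520.5, -56.2, 218.7]
ee_rot: [0.163, 0.987, 0.0, 0.0]
ft_force: [0.6, 1.4, -0.3]
gripper_width: 0.999
gripper_force: 0.0
```

```bash
python3 look.py shaft gearmotor=0 seat=116 shaft_end=158
```

```text
[520.54 -56.23 218.71] 2.81467457264845 [-0.2   0.3   1.72  0.    1.12 -1.44] 4.025
gearmotor [328.3 146.9] 0.57 [489.39 -39.81   0.  ]
seat [329.3 168.9] 0.73 [493.33 -41.75 116.  ]
shaft_end [331.1 174.4] 0.7 [489.39 -39.7  158.  ]
crop 286 129 scale 6
```

View pics/shaft.png

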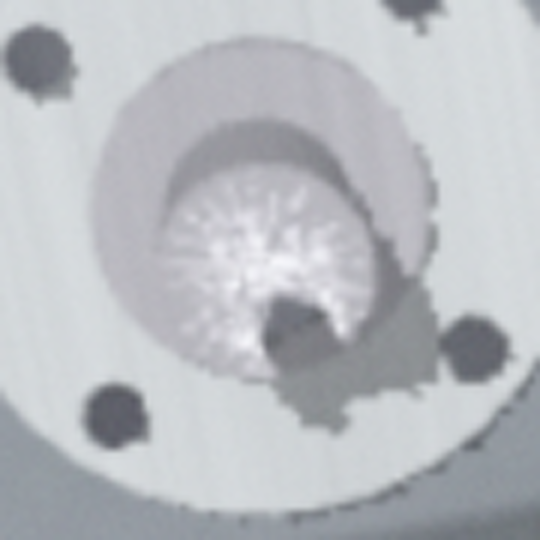

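The wrist crop shows the shaft end near crop (270,275), with the keyway notch toward the lower right at about (303,335). I'll overlay the model to fit the angle.

```bash
cat > ov.py <<'E'
from h import *
def proj(P,o):
    m=imaging.camera_model("wrist");K=m["camera_matrix"];T=np.array(m["tool_from_camera"])
    p=(np.asarray(P,float)-o["position"])@R.from_quat(o["ee_rot"]).as_matrix()
    c=(p-T[:3,3])@T[:3,:3]
    h=np.hypot(c[:,0],c[:,1]);th=np.arctan2(h,c[:,2])
    return np.c_[K[0][2]+K[0][0]*th*c[:,0]/h,K[1][2]+K[1][1]*th*c[:,1]/h]
def circ(x,y,z,r):
    a=np.linspace(0,2*np.pi,73);return np.c_[x+r*np.cos(a),y+r*np.sin(a),0*a+z]
E
python3 - <<'E'
from ov import *
d=np.load("pics/shaft.npz");o=dict(position=d["pos"],ee_rot=d["q"])
s=10;x0,y0=290,133
im=cv2.resize(d["im"][y0:y0+60,x0:x0+70,::-1],None,fx=s,fy=s,interpolation=cv2.INTER_CUBIC)
def F(u): # crop6 -> world at z
    return np.array([286+(u[0]+.5)/6-.5,129+(u[1]+.5)/6-.5])
cs=atz("wrist",F((265,210)),116,o);print("shoulder",cs)
c=cs[:2]
for z,rr in ((116,25),(158,14),(116,14)):
    q=proj(circ(*c,z,rr),o);cv2.polylines(im,[np.int32((q-[x0,y0]+.5)*s)],True,(0,0,255) if z>120 else (255,0,0),1)
q=atz("wrist",F((303,335)),158,o);a=np.arctan2(*(q[:2]-c)[::-1]);print(q,a, np.linalg.norm(q[:2]-c))
# notch side-wall directions
for A,B in (((268,320),(276,375)),((325,305),(346,345)),((292,298),(310,365))):
    A,B=[atz("wrist",F(t),158,o) for t in (A,B)];print("dir",np.arctan2(*(B-A)[1::-1]))
for rad in (8.5,14):
    P=[[c[0]+rad*np.cos(a)-w*np.sin(a),c[1]+rad*np.sin(a)+w*np.cos(a),158] for w in (-4.75,4.75)]
    cv2.polylines(im,[np.int32((proj(P,o)-[x0,y0]+.5)*s)],False,(0,160,0),1)
cv2.imwrite("pics/ov.png",im)
E
```

```text
shoulder [488.92 -39.85 116.  ]
[497.97 -38.58 158.  ] 0.13879114403619505 9.141719795652259
dir -0.1822229349488659
dir 0.15591081387087052
dir -0.06359474634698394
```

View pics/ov.png

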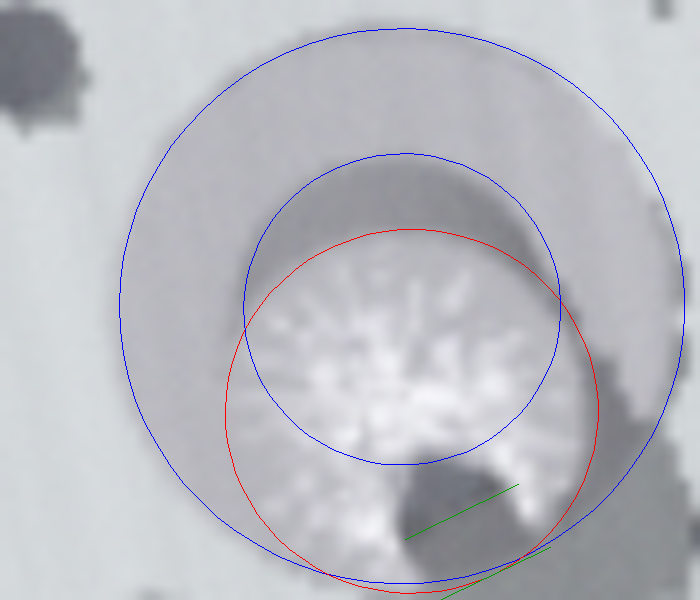

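Request:
arm_command([
  {"tx":-0.02,"ty":0,"tz":0.01,"yaw":0},
  {"tx":-0.02,"ty":0,"tz":0.01,"yaw":0},
  {"tx":-0.01,"ty":0,"tz":0.005,"yaw":0},
  {"tx":0,"ty":0,"tz":0,"yaw":0},
  {"tx":0,"ty":0,"tz":0,"yaw":0},
])

```text
clock: 4.85
position: [566.8, -70.4, 194.0]
ee_rot: [0.162, 0.987, 0.0, 0.0]
ft_force: [0.3, -0.3, 1.1]
gripper_width: 1.004
gripper_force: 0.0
```

```bash
python3 look.py shaft2 seat=116 shaft_end=158; python3 - <<'E'
from ov import *
d=np.load("pics/shaft2.npz");o=dict(position=d["pos"],ee_rot=d["q"])
c=(488.9,-39.9)
q=proj(circ(*c,158,14),o);x0,y0=np.int32(q.mean(0))-30;print(x0,y0)
im=cv2.resize(d["im"][y0:y0+60,x0:x0+70,::-1],None,fx=10,fy=10,interpolation=cv2.INTER_CUBIC)
for z,rr in ((116,25),(158,14)):
    q=proj(circ(*c,z,rr),o);cv2.polylines(im,[np.int32((q-[x0,y0]+.5)*10)],True,(0,0,255) if z>120 else (255,0,0),1)
for a in (0,.1,.2):
    P=[[c[0]+rad*np.cos(a),c[1]+rad*np.sin(a),158] for rad in (0,8.5,14)]
    q=np.int32((proj(P,o)-[x0,y0]+.5)*10);cv2.polylines(im,[q],False,(0,160,0),1);print(a,q.tolist())
    cv2.circle(im,[int(v) for v in q[1]],3,(0,160,0),1)
cv2.imwrite("pics/ov2.png",im)
E
```

```text
[566.84 -70.43 194.02] 2.8151649333057502 [-0.21  0.41  1.62  0.    1.1  -1.45] 4.85
seat [326.2 113.8] 0.85 [492.09 -42.96 116.  ]
shaft_end [329.2 109.6] 0.86 [489.06 -40.16 158.  ]
crop 284 65 scale 6
299 79
0 [[310, 307], [351, 430], [378, 510]]
0.1 [[310, 307], [364, 425], [398, 502]]
0.2 [[310, 307], [375, 420], [418, 492]]
```

View pics/ov2.png

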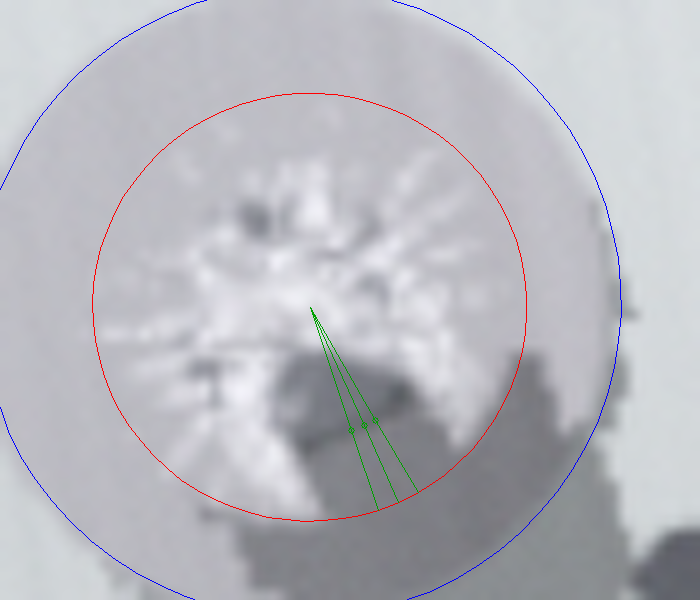

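The keyway sits at about 0.11 rad world yaw, and the shaft axis at about (489,-40). Now to look at the hub.

Request:
arm_command([
  {"tx":0.012,"ty":0.031,"tz":0,"yaw":0},
  {"tx":0.012,"ty":0.031,"tz":0,"yaw":0},
  {"tx":0.012,"ty":0.031,"tz":0,"yaw":0},
  {"tx":0.012,"ty":0.031,"tz":0,"yaw":0},
  {"tx":0.012,"ty":0.031,"tz":0,"yaw":0},
])

```text
clock: 5.62
position: [559.9, 96.3, 194.0]
ee_rot: [0.163, 0.987, 0.0, 0.0]
ft_force: [0.7, -0.4, 0.1]
gripper_width: 1.002
gripper_force: 0.0
```

Request:
arm_command([
  {"tx":0.013,"ty":0.031,"tz":0.01,"yaw":0},
  {"tx":0.013,"ty":0.031,"tz":0.02,"yaw":0},
  {"tx":0.013,"ty":0.031,"tz":0.02,"yaw":0},
  {"tx":0.013,"ty":0.031,"tz":0.02,"yaw":0},
  {"tx":0.013,"ty":0.031,"tz":0.01,"yaw":0},
])

```text
clock: 6.25
position: [547.7, 263.8, 112.8]
ee_rot: [0.163, 0.987, -0.0, -0.0]
ft_force: [0.3, 0.4, 0.6]
gripper_width: 1.0
gripper_force: 0.0
```

```bash
sed -i 's/h=45/h=55/' look.py; python3 look.py hub tab=27 hub=0; python3 - <<'E'
from ov import *
d=np.load("pics/hub.npz");im=d["im"];o=dict(position=d["pos"],ee_rot=d["q"])
hsv=cv2.cvtColor(im,cv2.COLOR_RGB2HSV);m=((hsv[...,0]<8)|(hsv[...,0]>172))&(hsv[...,1]>130)&(hsv[...,2]>60)
n,l,s,c=cv2.connectedComponentsWithStats(m.astype(np.uint8))
for i in range(1,n):
    if s[i,4]>8: print("red",s[i],c[i],atz("wrist",c[i],50,o))
for t in finder.masks_of("wrist","hub")[:1]:
    k=cv2.findContours(t["mask"].astype(np.uint8),0,2)[0];k=max(k,key=len);e=cv2.fitEllipse(k);print(t["box"],e,atz("wrist",e[0],6,o))
E
```

```text
[547.7  263.76 112.81] 2.8146876930766114 [ 0.37  0.58  1.58 -0.    0.98 -0.87] 6.25
tab [335.1 162. ] 0.95 [513.03 285.44  27.  ]
hub [321.7 146.1] 0.71 [500.14 277.9    0.  ]
crop 267 91 scale 6
red [340 169   6   7  19] [342.84 171.95] [517.97 289.17  50.  ]
red [397 277  22  31 415] [406.1  294.86] [644.21 310.25  50.  ]
red [411 334  29  28 593] [425.07 347.11] [721.23 316.85  50.  ]
[325.1, 146.8, 83.2, 76.1] ((322.97784423828125, 147.9956817626953), (78.36968994140625, 79.14728546142578), 117.91219329833984) [501.41 278.72   6.  ]
```

View pics/hub.png

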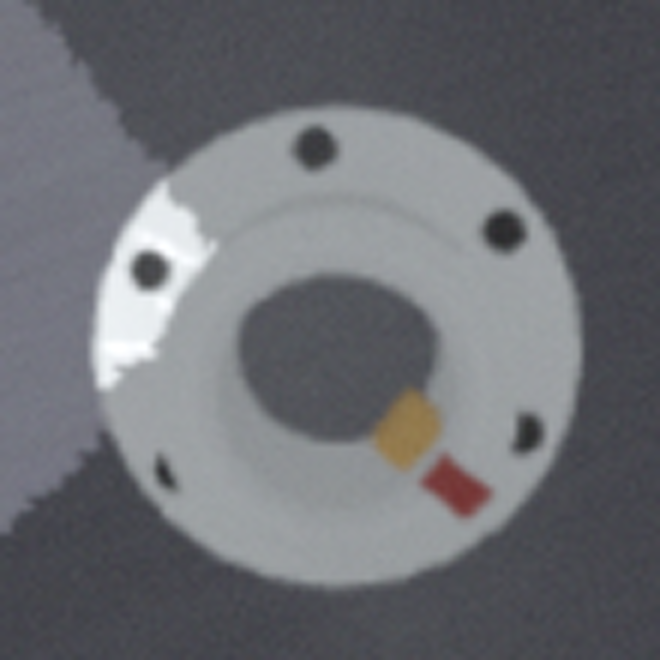

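Hub centre is about (501.3,278.6). Its tab points along about 0.57 rad (red mark at pixel (343,172)), and the barrel is clear on both sides.

Request:
arm_command([
  {"tx":0.012,"ty":-0.001,"tz":0.005,"yaw":0},
  {"tx":0.0125,"ty":0,"tz":0.01,"yaw":0},
  {"tx":0.012,"ty":0,"tz":0.01,"yaw":0},
  {"tx":0.012,"ty":0,"tz":0.015,"yaw":0},
  {"tx":0,"ty":0,"tz":0.015,"yaw":0},
])

```text
clock: 7.08
position: [501.1, 277.6, 57.7]
ee_rot: [0.162, 0.987, -0.0, -0.0]
ft_force: [0.3, 0.2, 0.6]
gripper_width: 1.002
gripper_force: 0.0
```

Request:
arm_command([
  {"tx":0,"ty":0,"tz":0.015,"yaw":0},
  {"tx":0,"ty":0,"tz":0.015,"yaw":0},
  {"tx":0,"ty":0,"tz":0.008,"yaw":0},
  {"tx":0,"ty":0,"tz":0.003,"yaw":0},
  {"tx":0,"ty":0,"tz":0,"yaw":0},
])

```text
clock: 7.7
position: [502.3, 277.5, 17.7]
ee_rot: [0.163, 0.987, 0.0, 0.0]
ft_force: [0.5, -0.1, 0.1]
gripper_width: 1.0
gripper_force: 0.0
```

Request:
arm_command([
  {"tx":0,"ty":0,"tz":0,"yaw":0},
  {"tx":0,"ty":0,"tz":0,"yaw":0},
  {"tx":0,"ty":0,"tz":0,"yaw":0},
  {"tx":0,"ty":0,"tz":0,"yaw":0},
  {"tx":0,"ty":0,"tz":0,"yaw":0},
], grip=0.4, force=35)

```text
clock: 8.32
position: [502.1, 277.5, 17.7]
ee_rot: [0.163, 0.987, 0.0, 0.0]
ft_force: [0.6, 0.0, -0.2]
gripper_width: 0.514
gripper_force: 0.0
```

Request:
arm_command([
  {"tx":0,"ty":0,"tz":0,"yaw":0},
  {"tx":0,"ty":0,"tz":0,"yaw":0},
  {"tx":0,"ty":0,"tz":0,"yaw":0},
  {"tx":0,"ty":0,"tz":0,"yaw":0},
  {"tx":0,"ty":0,"tz":0,"yaw":0},
], grip=0.2, force=35)

```text
clock: 8.95
position: [502.2, 277.5, 17.7]
ee_rot: [0.163, 0.987, 0.0, 0.0]
ft_force: [0.1, 1.0, 0.7]
gripper_width: 0.487
gripper_force: 35.0
```

Request:
arm_command([
  {"tx":0,"ty":0,"tz":-0.005,"yaw":0},
  {"tx":0,"ty":0,"tz":-0.01,"yaw":0},
  {"tx":0,"ty":0,"tz":-0.02,"yaw":0},
  {"tx":0,"ty":0,"tz":-0.02,"yaw":0},
  {"tx":0,"ty":0,"tz":-0.02,"yaw":0},
])

```text
clock: 9.57
position: [502.0, 277.4, 93.7]
ee_rot: [0.163, 0.987, -0.0, -0.0]
ft_force: [0.5, 0.3, -4.4]
gripper_width: 0.492
gripper_force: 35.0
```

```bash
python3 look.py held tab=100 hub=75; python3 - <<'E'
from ov import *
d=np.load("pics/held.npz");im=d["im"]
cv2.imwrite("pics/held_b.png",cv2.resize(im[120:400,180:460,::-1],(560,560)))
E
```

```text
[501.99 277.38  93.74] 2.8148520603576017 [ 0.42  0.55  1.69 -0.    0.9  -0.82] 9.575
tab [339.3 272.5] 0.65 [514.19 283.23 100.  ]
hub [323.1 237. ] 0.64 [499.55 277.93  75.  ]
crop 268 182 scale 6
```

View pics/held_b.png

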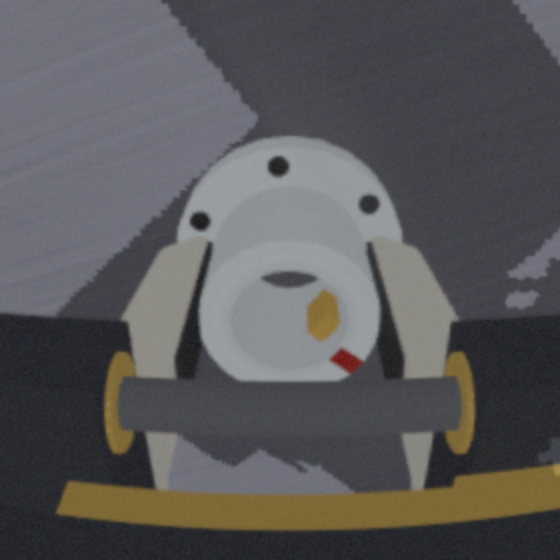

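The hub is held upright between the pads. The red mark is at about pixel (353,300), and the top rim spans columns 279 to 370. I'll compute its pose in the hand.

```bash
python3 - <<'E'
from ov import *
d=np.load("pics/held.npz");o=dict(position=d["pos"],ee_rot=d["q"]);im=d["im"]
W=lambda u,z:atz("wrist",(180+u[0]/2-.25,120+u[1]/2-.25),z,o)
Rt=R.from_quat(o["ee_rot"]).as_matrix()
tl=lambda p:Rt.T@(p-o["position"])
for n,u in dict(top=(290,242),left=(199,308),right=(380,308),bot=(288,382),btop=(290,268),bl=(231,320),br=(351,320),bbot=(290,370)).items(): print(n,tl(W(u,126)))
hsv=cv2.cvtColor(im,cv2.COLOR_RGB2HSV);m=((hsv[...,0]<8)|(hsv[...,0]>172))&(hsv[...,1]>130)&(hsv[...,2]>60)
n,l,s,c=cv2.connectedComponentsWithStats(m.astype(np.uint8))
for i in range(1,n):
    if s[i,4]>8 and s[i,0]<400:
        q=tl(atz("wrist",c[i],126,o));print("red",c[i],q)
        for tx in(-1.5,-1,0,1): print(tx,np.arctan2(*(Rt@(q-[tx,0,0]))[1::-1]), np.linalg.norm(q[:2]-[tx,0]))
# flange bottom/outer top edge at z 88 (top of flange)
print("fl",tl(W((290,136),88)))
E
```

```text
top [ 23.41   0.75 -32.26]
left [  4.81 -22.17 -32.26]
right [  4.77  23.43 -32.26]
bot [-18.48   0.21 -32.26]
btop [ 16.44   0.75 -32.26]
bl [  1.39 -14.2  -32.26]
br [  1.36  16.21 -32.26]
bbot [-14.38   0.75 -32.26]
red [352.99 300.09] [-11.47  15.61 -32.26]
-1.5 0.6758714631717895 18.526509664478922
-1 0.653456225083491 18.800321940894747
0 0.610579080876158 19.375066310797585
1 0.5702410618740672 19.98335016993694
fl [39.23  0.81  5.74]
```

Request:
arm_command([
  {"tx":-0.003,"ty":-0.0105,"tz":-0.03,"yaw":0},
  {"tx":-0.009,"ty":-0.03,"tz":-0.03,"yaw":0},
  {"tx":-0.009,"ty":-0.03,"tz":-0.025,"yaw":0},
  {"tx":-0.009,"ty":-0.03,"tz":-0.015,"yaw":0},
  {"tx":-0.009,"ty":-0.03,"tz":-0.006,"yaw":0},
])

```text
clock: 10.35
position: [496.9, 140.3, 198.7]
ee_rot: [0.163, 0.987, -0.0, -0.0]
ft_force: [0.1, -0.5, -4.3]
gripper_width: 0.49
gripper_force: 35.0
```

Request:
arm_command([
  {"tx":-0.009,"ty":-0.03,"tz":0,"yaw":0},
  {"tx":-0.009,"ty":-0.03,"tz":0,"yaw":0},
  {"tx":-0.009,"ty":-0.03,"tz":0,"yaw":0},
  {"tx":-0.009,"ty":-0.03,"tz":0,"yaw":0},
  {"tx":-0.008,"ty":-0.028,"tz":0,"yaw":0},
])

```text
clock: 10.98
position: [490.7, -13.9, 197.7]
ee_rot: [0.163, 0.987, -0.0, -0.001]
ft_force: [0.6, -0.3, -4.9]
gripper_width: 0.491
gripper_force: 35.0
```

Request:
arm_command([
  {"tx":-0.007,"ty":-0.027,"tz":0,"yaw":0},
  {"tx":0,"ty":0,"tz":0,"yaw":8.5},
  {"tx":0,"ty":0,"tz":0,"yaw":8.5},
  {"tx":0,"ty":0,"tz":0,"yaw":8.5},
  {"tx":0,"ty":0,"tz":0,"yaw":0},
])

```text
clock: 11.6
position: [488.9, -40.7, 197.8]
ee_rot: [0.376, 0.927, -0.0, -0.001]
ft_force: [-0.6, 0.7, -5.0]
gripper_width: 0.49
gripper_force: 35.0
```

```bash
python3 - <<'E'
from ov import *
o=get_obs();im=imaging.camera("wrist");print(o["position"],yawof(o),o["ft_force"])
print("need",totool(o,[489.1,-41,o["position"][2]]))
np.savez("pics/over.npz",im=im,pos=o["position"],q=o["ee_rot"])
cv2.imwrite("pics/over.png",cv2.resize(im[100:340,180:460,::-1],(700,600)))
E
```

```text
[488.85 -40.7  197.85] 2.3707054075082747 [-0.63  0.69 -5.04]
need [-0.39 -0.04 -0.  ]
```

View pics/over.png

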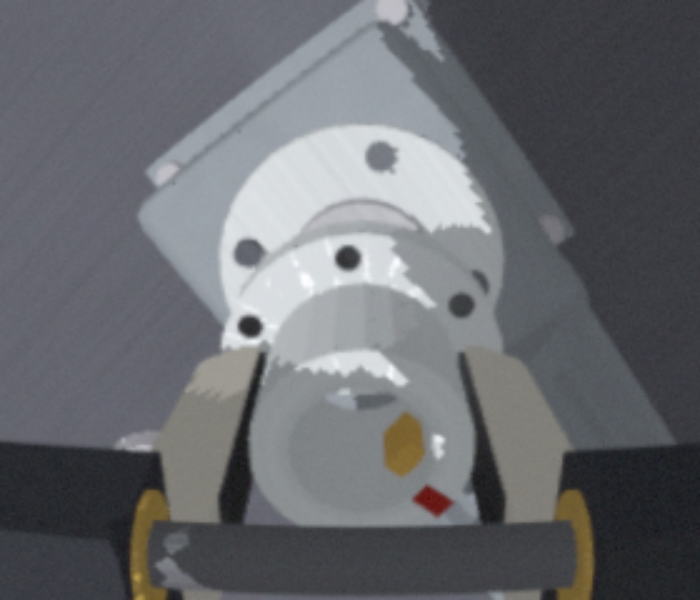

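The hub is over the shaft, with the shoulder ring showing symmetrically behind it. I'll descend gently.

Request:
arm_command([
  {"tx":0,"ty":0,"tz":0.01,"yaw":0},
  {"tx":0,"ty":0,"tz":0.008,"yaw":0},
  {"tx":0,"ty":0,"tz":0.003,"yaw":0},
  {"tx":0,"ty":0,"tz":0.002,"yaw":0},
  {"tx":0,"ty":0,"tz":0.001,"yaw":0},
])

```text
clock: 12.28
position: [489.3, -40.7, 174.6]
ee_rot: [0.376, 0.926, 0.0, 0.0]
ft_force: [0.0, -0.2, -4.6]
gripper_width: 0.493
gripper_force: 35.0
```

Request:
arm_command([
  {"tx":0,"ty":0,"tz":0.001,"yaw":0},
  {"tx":0,"ty":0,"tz":0.001,"yaw":0},
  {"tx":0,"ty":0,"tz":0.001,"yaw":0},
  {"tx":0,"ty":0,"tz":0.001,"yaw":0},
  {"tx":0,"ty":0,"tz":0,"yaw":0},
])

```text
clock: 12.9
position: [489.3, -40.7, 170.6]
ee_rot: [0.376, 0.926, -0.0, -0.0]
ft_force: [-0.3, 0.7, -4.2]
gripper_width: 0.491
gripper_force: 35.0
```

Request:
arm_command([
  {"tx":0,"ty":0,"tz":0.001,"yaw":0},
  {"tx":0,"ty":0,"tz":0.001,"yaw":0},
  {"tx":0,"ty":0,"tz":0.001,"yaw":0},
  {"tx":0,"ty":0,"tz":0.001,"yaw":0},
  {"tx":0,"ty":0,"tz":0,"yaw":0},
])

```text
clock: 13.52
position: [489.3, -40.7, 166.6]
ee_rot: [0.376, 0.926, -0.0, -0.0]
ft_force: [0.6, -0.8, -3.3]
gripper_width: 0.492
gripper_force: 35.0
```

Request:
arm_command([
  {"tx":0,"ty":0,"tz":0.001,"yaw":0},
  {"tx":0,"ty":0,"tz":0.001,"yaw":0},
  {"tx":0,"ty":0,"tz":0.001,"yaw":0},
  {"tx":0,"ty":0,"tz":0,"yaw":0},
  {"tx":0,"ty":0,"tz":0,"yaw":0},
])

```text
clock: 14.15
position: [489.3, -40.7, 163.7]
ee_rot: [0.376, 0.926, -0.0, 0.0]
ft_force: [0.4, -0.9, -4.2]
gripper_width: 0.493
gripper_force: 35.0
```

Request:
arm_command([
  {"tx":0,"ty":0,"tz":0.001,"yaw":0},
  {"tx":0,"ty":0,"tz":0.001,"yaw":0},
  {"tx":0,"ty":0,"tz":0.001,"yaw":0},
  {"tx":0,"ty":0,"tz":0.001,"yaw":0},
  {"tx":0,"ty":0,"tz":0,"yaw":0},
])

```text
clock: 14.78
position: [489.2, -40.7, 159.5]
ee_rot: [0.376, 0.926, -0.0, -0.0]
ft_force: [-1.2, -0.2, -4.8]
gripper_width: 0.492
gripper_force: 35.0
```

Request:
arm_command([
  {"tx":0,"ty":0,"tz":0.002,"yaw":0},
  {"tx":0,"ty":0,"tz":0.002,"yaw":0},
  {"tx":0,"ty":0,"tz":0.002,"yaw":0},
  {"tx":0,"ty":0,"tz":0.002,"yaw":0},
  {"tx":0,"ty":0,"tz":0,"yaw":0},
])

```text
clock: 15.4
position: [489.2, -40.7, 151.5]
ee_rot: [0.376, 0.926, -0.0, -0.0]
ft_force: [-0.0, -0.4, -4.3]
gripper_width: 0.49
gripper_force: 35.0
```

Request:
arm_command([
  {"tx":0,"ty":0,"tz":0.001,"yaw":0},
  {"tx":0,"ty":0,"tz":0.001,"yaw":0},
  {"tx":0,"ty":0,"tz":0.001,"yaw":0},
  {"tx":0,"ty":0,"tz":0,"yaw":0},
  {"tx":0,"ty":0,"tz":0,"yaw":0},
])

```text
clock: 16.02
position: [489.3, -40.8, 148.6]
ee_rot: [0.376, 0.926, -0.0, 0.0]
ft_force: [0.2, 0.3, -4.1]
gripper_width: 0.487
gripper_force: 35.0
```

Request:
arm_command([
  {"tx":0,"ty":0,"tz":0.0005,"yaw":0},
  {"tx":0,"ty":0,"tz":0.0005,"yaw":0},
  {"tx":0,"ty":0,"tz":0.0005,"yaw":0},
  {"tx":0,"ty":0,"tz":0,"yaw":0},
  {"tx":0,"ty":0,"tz":0,"yaw":0},
])

```text
clock: 16.65
position: [489.3, -40.7, 147.1]
ee_rot: [0.376, 0.926, 0.0, -0.0]
ft_force: [-0.0, 1.3, -3.9]
gripper_width: 0.491
gripper_force: 35.0
```

Request:
arm_command([
  {"tx":0,"ty":0,"tz":0.0005,"yaw":0},
  {"tx":0,"ty":0,"tz":0.0005,"yaw":0},
  {"tx":0,"ty":0,"tz":0.0005,"yaw":0},
  {"tx":0,"ty":0,"tz":0.0005,"yaw":0},
  {"tx":0,"ty":0,"tz":0,"yaw":0},
])

```text
clock: 17.27
position: [489.3, -40.8, 145.1]
ee_rot: [0.376, 0.926, -0.0, 0.0]
ft_force: [0.1, -0.6, -4.9]
gripper_width: 0.491
gripper_force: 35.0
```

The underside is at about 127 mm, below the 131 mm tab-contact height, with no force, so the tab is already in the keyway. Continuing down.

Request:
arm_command([
  {"tx":0,"ty":0,"tz":0.001,"yaw":0},
  {"tx":0,"ty":0,"tz":0.001,"yaw":0},
  {"tx":0,"ty":0,"tz":0.001,"yaw":0},
  {"tx":0,"ty":0,"tz":0.001,"yaw":0},
  {"tx":0,"ty":0,"tz":0,"yaw":0},
])

```text
clock: 17.9
position: [489.3, -40.8, 141.0]
ee_rot: [0.376, 0.926, -0.0, -0.0]
ft_force: [0.8, -0.3, -5.2]
gripper_width: 0.488
gripper_force: 35.0
```

Request:
arm_command([
  {"tx":0,"ty":0,"tz":0.001,"yaw":0},
  {"tx":0,"ty":0,"tz":0.001,"yaw":0},
  {"tx":0,"ty":0,"tz":0.001,"yaw":0},
  {"tx":0,"ty":0,"tz":0,"yaw":0},
  {"tx":0,"ty":0,"tz":0,"yaw":0},
])

```text
clock: 18.52
position: [489.3, -40.8, 138.1]
ee_rot: [0.376, 0.926, -0.0, -0.0]
ft_force: [0.6, -0.2, -5.0]
gripper_width: 0.494
gripper_force: 35.0
```

Request:
arm_command([
  {"tx":0,"ty":0,"tz":0.001,"yaw":0},
  {"tx":0,"ty":0,"tz":0.001,"yaw":0},
  {"tx":0,"ty":0,"tz":0.001,"yaw":0},
  {"tx":0,"ty":0,"tz":0,"yaw":0},
  {"tx":0,"ty":0,"tz":0,"yaw":0},
])

```text
clock: 19.15
position: [489.3, -40.7, 135.1]
ee_rot: [0.376, 0.926, -0.0, -0.0]
ft_force: [0.8, -1.4, -5.7]
gripper_width: 0.495
gripper_force: 35.0
```

Request:
arm_command([
  {"tx":0,"ty":0,"tz":0.0005,"yaw":0},
  {"tx":0,"ty":0,"tz":0.0005,"yaw":0},
  {"tx":0,"ty":0,"tz":0,"yaw":0},
  {"tx":0,"ty":0,"tz":0,"yaw":0},
  {"tx":0,"ty":0,"tz":0,"yaw":0},
])

```text
clock: 19.77
position: [489.3, -40.7, 134.1]
ee_rot: [0.376, 0.926, -0.0, 0.0]
ft_force: [0.1, -1.9, -4.1]
gripper_width: 0.486
gripper_force: 35.0
```

Request:
arm_command([
  {"tx":0,"ty":0,"tz":0.0003,"yaw":0},
  {"tx":0,"ty":0,"tz":0.0003,"yaw":0},
  {"tx":0,"ty":0,"tz":0,"yaw":0},
  {"tx":0,"ty":0,"tz":0,"yaw":0},
  {"tx":0,"ty":0,"tz":0,"yaw":0},
])

```text
clock: 20.4
position: [489.3, -40.7, 133.6]
ee_rot: [0.376, 0.926, -0.0, 0.0]
ft_force: [-0.5, -0.6, -1.6]
gripper_width: 0.494
gripper_force: 35.0
```

Request:
arm_command([
  {"tx":0,"ty":0,"tz":0.0003,"yaw":0},
  {"tx":0,"ty":0,"tz":0,"yaw":0},
  {"tx":0,"ty":0,"tz":0,"yaw":0},
  {"tx":0,"ty":0,"tz":0,"yaw":0},
  {"tx":0,"ty":0,"tz":0,"yaw":0},
])

```text
clock: 21.02
position: [489.3, -40.8, 133.6]
ee_rot: [0.376, 0.926, 0.0, 0.0]
ft_force: [-2.2, -0.6, 5.8]
gripper_width: 0.493
gripper_force: 35.0
```

Seated on the shoulder: TCP at 133.6 mm and the force reversed. Release and retreat.

Request:
arm_command([
  {"tx":0,"ty":0,"tz":0,"yaw":0},
  {"tx":0,"ty":0,"tz":0,"yaw":0},
  {"tx":0,"ty":0,"tz":0,"yaw":0},
  {"tx":0,"ty":0,"tz":0,"yaw":0},
  {"tx":0,"ty":0,"tz":0,"yaw":0},
], grip=0.75)

```text
clock: 21.65
position: [489.3, -40.7, 133.2]
ee_rot: [0.376, 0.926, -0.0, -0.0]
ft_force: [0.6, 0.5, -0.2]
gripper_width: 0.745
gripper_force: 0.0
```

Request:
arm_command([
  {"tx":0,"ty":0,"tz":-0.005,"yaw":0},
  {"tx":0,"ty":0,"tz":-0.015,"yaw":0},
  {"tx":0,"ty":0,"tz":-0.025,"yaw":0},
  {"tx":0,"ty":0,"tz":-0.03,"yaw":0},
  {"tx":0,"ty":0,"tz":-0.03,"yaw":0},
])

```text
clock: 22.28
position: [489.3, -40.7, 240.3]
ee_rot: [0.376, 0.926, 0.0, 0.0]
ft_force: [-0.5, -0.8, 0.4]
gripper_width: 0.747
gripper_force: 0.0
```

Request:
arm_command([
  {"tx":-0.02,"ty":0,"tz":-0.01,"yaw":0},
  {"tx":-0.02,"ty":0,"tz":0,"yaw":0},
  {"tx":-0.01,"ty":0,"tz":0,"yaw":0},
  {"tx":0,"ty":0,"tz":0,"yaw":0},
  {"tx":0,"ty":0,"tz":0,"yaw":0},
])

```text
clock: 22.9
position: [524.7, -75.2, 248.3]
ee_rot: [0.376, 0.926, 0.0, -0.0]
ft_force: [-0.0, 0.3, 0.6]
gripper_width: 0.746
gripper_force: 0.0
```

```bash
python3 - <<'E'
from ov import *
o=get_obs();im=imaging.camera("wrist");print(o["position"],o["ft_force"])
c=(488.9,-40.3)
# overlay: expected rims if home (green) or 15 mm high (red)
v=im[:,:,::-1].copy();v=cv2.resize(v,None,fx=4,fy=4,interpolation=cv2.INTER_CUBIC)
for dz,col in ((0,(0,200,0)),(15,(0,0,255))):
    for z,r_ in ((166,23),(128,35)):
        q=proj(circ(*c,z+dz,r_),o);cv2.polylines(v,[np.int32((q+.5)*4)],True,col,1)
x,y=np.int32(q.mean(0)*4);cv2.imwrite("pics/fin.png",v[max(y-290,0):y+290,x-300:x+300])
E
```

```text
[524.69 -75.23 248.25] [-0.02  0.27  0.62]
```

View pics/fin.png

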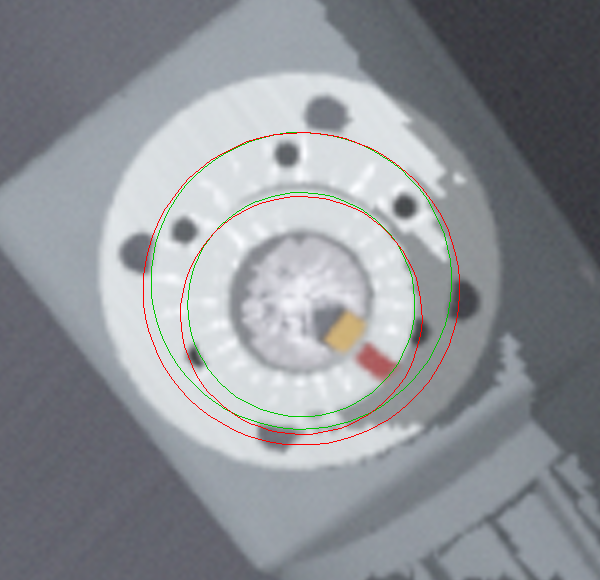

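The hub is home: the green (home) rims match, and the tab sits in the keyway with the red mark outside it. The gripper is clear, so I'm handing in.

```bash
python3 -c "
from station import workorder
print(workorder.job_done())"
```

```text
the job is handed in; nothing more can be done
None
```

The hub is fully home on the shoulder with its tab in the keyway, released with the gripper clear, and the job is handed in; the tab dropped in without any turning under pressure, because I aligned it by camera first, and the highest force reading was about 6 N.

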